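# Refill and lock the ink-pot carrier

### The arm

A 6-joint arm with a two-finger parallel gripper is mounted at the origin on the work surface. World frame = base frame: x ahead of the robot, y to its left, z up, the work surface at z = 0. Lengths are in mm, angles in rad, forces in N, time in s.
With the tool pointing down it reaches from about 300 to 875 mm from the base axis. Payload 6.4 kg.
Tool frame: the origin (TCP) lies between the finger pads; the fingertips stand ahead of it and the grasp point (between the pads) lies 5 mm behind it (ctrl.tcp_to_tips is the z of the fingertips in the tool frame, in mm); z points along the fingers, y is the direction in which the jaws open and shut (so a half turn about z gives the same grasp; the last joint's range is limited). The gripper opens to 85 mm and grips with 20 to 120 N. Pads are 22 mm wide; open, the fingers measure 114 mm over their backs; the gripper's body (76 mm by 85 mm) begins 54 mm behind the grasp point. The pads swing forward as they close: fully open they stand 13 mm farther back than shut.
Start: joints at [-1.392, 0.181, 1.607, -0, 1.354, -0.206], TCP at [215.857, -532.961, 245.288] pointing down, gripper open.
Joint ranges: [-2.99, 2.99], [-0.89, 2.07], [0.3, 2.58], [-1.14, 4.28], [0, 2.63], [-3.12, 3.12]. Speed limits (rad/s): [2.57, 2.57, 3.01, 3.14, 3.14, 3.14].

### API

Orientations are given as [roll, pitch, yaw] about the fixed x, y, z axes, in that order (R = Rz(yaw) Ry(pitch) Rx(roll)).
In Python, from rig import ctrl gives the robot as it stands.
- The arm moves only by the tool apply_moves, never from a script. Its argument "moves" is text: rows parted by semicolons, each of 4 numbers parted by spaces: the shift along the world's x, y, z in cm, then the turn about the world's z in rad. In form: dx dy dz spin; .... A call has 1 to 8 rows; each row shifts and turns the commanded pose from where the row before left it; what a row does not reach is not made up. A row lasts 1/10 s, in which the tool goes at most 50 mm and 8.59 degrees, less where a joint would pass 70% of its speed; a pose out of reach is approached as far as the arm can. A call is refused whole if a number of a shift passes 5 or a number of a turn 0.15, either way. A call with a gripper value outside its range is refused whole. "gripper" is the opening, from 0 (shut) to 1 (fully open), set as the call begins (left out, the last holds). The fingers move at their own pace and stop on an object; the grip force is fixed at half the most. Time passes only in rows, so rows that do not move let the fingers close. It gives the time, the measured TCP pose, the force and the opening at its end, in the units of the state.
- ctrl.sense(): the state, without advancing time (a new reading comes with each control period).
- ctrl.grab_frame(name): name is "side" or "top" or "wrist"; returns (picture, depth): 384x512x3 uint8, red, green, blue; 384x512 float32, mm along the optical axis (not along the pixel's ray), 0 where there is no reading.
- ctrl.get_calibration(name): a dict with "intrinsics" (3x3 intrinsics, pixels), "rvec" (rotation vector, rad) and "tvec" (3), from world to camera coordinates, as OpenCV has them. Camera axes: x right, y down, z forward; pixel columns grow to the right and rows downward; lengths in mm; the calibration is good to about 2 mm. A picture is of the moment at which its call begins: read the wrist's pose just before it. get_calibration takes no time and is no camera call; for the wrist camera it gives the pose at the moment of the call.
- ctrl.sign_off(): hands the job in, once; it reports no verdict.
The state is a dict: "time": time; "joints": joint angles; "joint_velocities": joint speeds; "tau": joint torques, N m; "tool_pos": TCP position; "tool_rot": TCP orientation; "ft_force": force on the tool from outside, world axes, zero at the start; "moment": the same for the moment, N m; "gripper_width": finger opening in mm.
Only numpy, scipy, OpenCV 4.12 (cv2) and the standard library are available. Lean on these libraries where they do the work, as an engineer would, in place of code of your own. Each camera call takes 0.05 s, during which the arm holds its last target. There are 200 camera calls.

### The job

Two pockets of the round ink-pot carrier are empty and its blue lock collar is in the way: swing the collar by its yellow peg fully open, to the black post, then set the two spare ink pots from the table upright into the empty pockets, right down to the bottom and without dropping them. Then swing the collar back until its long arm with the peg points at the red lock post, so that every pot has an arm over its cap. Leave the pots that are already in the carrier in their pockets, and do not disturb the roller, the tape and the stamp block.

Things in the scene. Friction and masses are not known exactly. Their poses are not given: they have to be found in the camera images.
- carrier: fixed round grey carrier, disc 236 mm diameter and 8 mm thick; origin at the centre of its underside, on the table, z up. Four white cups stand on it, centres 82 mm from the axis at 0, 90, 180, 270 deg about its z. A central column (radius 30 mm) carries the lock collar; a black knob (radius 15 mm) on top of it reaches 98 mm above the table.
- pocket0 (a point): centre of the floor of the white cup at 0 deg from the carrier's x axis, 8 mm above the table; cup 44 mm inside diameter, 52 mm outside, walls 16 mm high. Empty when no pot stands on it.
- pocket1 (a point): centre of the floor of the white cup at 90 deg from the carrier's x axis, 8 mm above the table; cup 44 mm inside diameter, 52 mm outside, walls 16 mm high. Empty when no pot stands on it.
- pocket2 (a point): centre of the floor of the white cup at 180 deg from the carrier's x axis, 8 mm above the table; cup 44 mm inside diameter, 52 mm outside, walls 16 mm high. Empty when no pot stands on it.
- pocket3 (a point): centre of the floor of the white cup at 270 deg from the carrier's x axis, 8 mm above the table; cup 44 mm inside diameter, 52 mm outside, walls 16 mm high. Empty when no pot stands on it.
- collar_ring (a joint): angle (rad) of the blue lock collar about the carrier's vertical axis, counter-clockwise seen from above, 0 to 1.05; stays where it is left (1.5 N at the peg moves it). 0 = open stop: long arm points at the black post, all arms midway between the cups. 0.785 = locked: long arm points at the red post, each arm over a cup. It can be pushed past the lock mark.
- collar_top (a point): centre of the blue lock collar's top face, on the carrier's axis, 81 mm above the table. The collar is a disc of radius 46 mm with four flat arms 16 mm wide, 90 deg apart, 75 to 81 mm above the table (seated pots end at 70 mm); three arms reach to 94 mm, the long one with the peg to 112 mm from the axis.
- peg_top (a point): centre of the top of the upright yellow peg on the collar's long arm: 14 mm diameter, 28 mm tall, standing 81 to 109 mm above the table, 100 mm from the carrier's axis.
- lock_mark (a point): centre of the top of the red lock post on the carrier's rim, 121 mm from the axis (in line with pocket0), 80 mm above the table; 10 mm wide along the rim, 6 mm thick.
- open_mark (a point): centre of the top of the black open post on the carrier's rim, 121 mm from the axis, same size, 45 deg clockwise from the red post seen from above.
- pot_a: closed round ink pot, 36 mm diameter, 62 mm tall (48 mm green body, white cap above, as wide), 90 g. Origin: centre of its underside, z up. It stands in one of the pockets from the start.
- pot_b: closed round ink pot, 36 mm diameter, 62 mm tall (48 mm blue body, white cap above, as wide), 90 g. Origin: centre of its underside, z up. It stands in one of the pockets from the start.
- spare_a: closed round ink pot, 36 mm diameter, 62 mm tall (48 mm yellow body, white cap above, as wide), 90 g. Origin: centre of its underside, z up. A spare, standing on the table.
- spare_b: closed round ink pot, 36 mm diameter, 62 mm tall (48 mm red body, white cap above, as wide), 90 g. Origin: centre of its underside, z up. A spare, standing on the table.
- roller: bystander: small paint roller, 195 mm long, 65 mm wide and 36 mm high, lying along its x, blue handle to -x, yellow roll at +75 mm; origin under its middle.
- tape: bystander: roll of purple tape lying flat, 96 mm outside diameter, 25 mm high; origin at the centre of its underside.
- stamp: bystander: dark stamp block with a green face, 50 x 35 x 28 mm; origin at the centre of its underside.

How it is judged:
By the outcome, as a careful person would: the job done as asked, in the order asked, and still so for the second after the job is handed in, with the robot touching nothing.
It also fails if it takes over 72 s, if anything falls off the work surface, if the arm or the gripper's body presses on something with over 40 N, if the wrist force passes 120 N, or if a joint passes its speed limit or range.

## Working session

There is one attempt and no reset: what is moved stays moved. The work goes in short steps, Python scripts to look and compute and a tool call to move; the robot and the scene stay as the last step left them, time stands still between calls to the robot, and variables do not carry over. Pictures are saved under pics/ and viewed, about 8 in all and at most 12, crops included, and the job is handed in when it is done.

Besides the shell and the picture viewer there is one more tool, called after "Emit:" by a JSON object that holds its "method" and its "body". apply_moves: Moves the arm, as the interface text tells. Its arguments: {"type":"object","properties":{"moves":{"type":"string"},"gripper":{"type":"number"}},"required":["moves"]}

```bash
mkdir -p pics; ls; cat > h.py <<'E'
import numpy as np, cv2
from rig import ctrl
def cal(n):
    c=ctrl.get_calibration(n); R=cv2.Rodrigues(np.array(c["rvec"],float))[0]
    return np.array(c["intrinsics"],float),R,np.array(c["tvec"],float).ravel()
def cloud(n,d,c=None):
    K,R,t=c or cal(n); v,u=np.mgrid[:d.shape[0],:d.shape[1]]
    P=np.stack([(u-K[0,2])/K[0,0]*d,(v-K[1,2])/K[1,1]*d,d],-1)
    return (P-t)@R
def proj(n,p):
    K,R,t=cal(n); q=K@(R@np.array(p,float)+t); return q[:2]/q[2]
def save(n,im): cv2.imwrite("pics/"+n+".png",im[...,::-1])
E
python3 - <<'E'
from h import *
for n in("top","side"):
    im,d=ctrl.grab_frame(n); np.savez(n+"0.npz",im=im,d=d); save(n+"0",cv2.resize(im,(800,600)))
    K,R,t=cal(n); print(n,-R.T@t,K[0,0])
print(ctrl.sense(), ctrl.tcp_to_tips)
E
```

```text
pics
top [ 488.84420541  -29.216784   1417.98732944] 402.62749274227434
side [ 273.11447193 -537.35018219  711.82019428] 349.47211474339133
{'time': 0.1, 'joints': array([-1.39231690e+00,  1.81487777e-01,  1.60788964e+00, -4.14532645e-06,
        1.35384522e+00, -2.06298447e-01]), 'joint_velocities': array([-0.00075886, -0.00249631, -0.00369489,  0.00108837, -0.00047228,
        0.00034182]), 'tau': array([ 3.25671399e-04, -4.45876300e+01, -3.52236986e+01, -2.45658057e-04,
        4.19065604e-03,  9.70827898e-06]), 'tool_pos': array([ 215.75681088, -532.46724962,  244.47129719]), 'tool_rot': array([-3.13999640e+00, -3.29922779e-04,  3.84778508e-01]), 'ft_force': array([-0.55682696,  0.60655706, -0.14612052]), 'moment': array([-0.00256508, -0.02446734,  0.04466727]), 'gripper_width': 85.45386680315835} 14.0
```

View pics/top0.png

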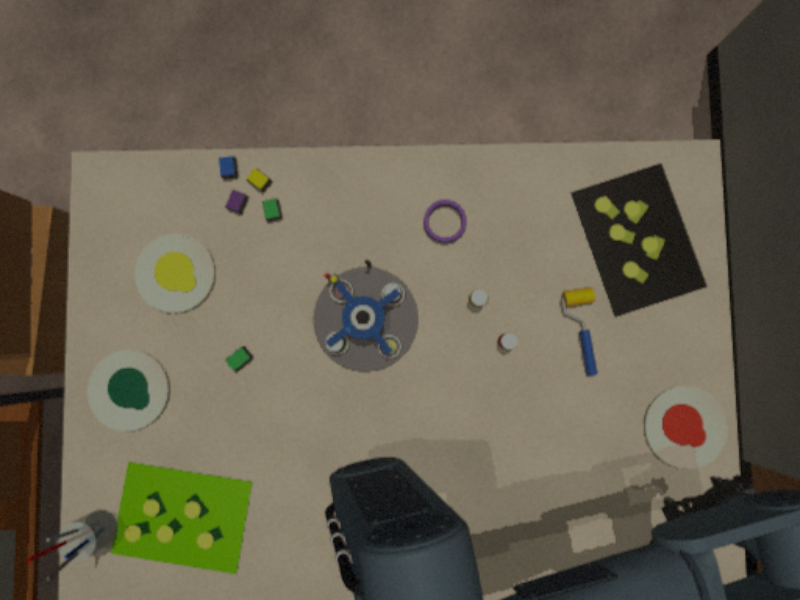

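View pics/side0.png

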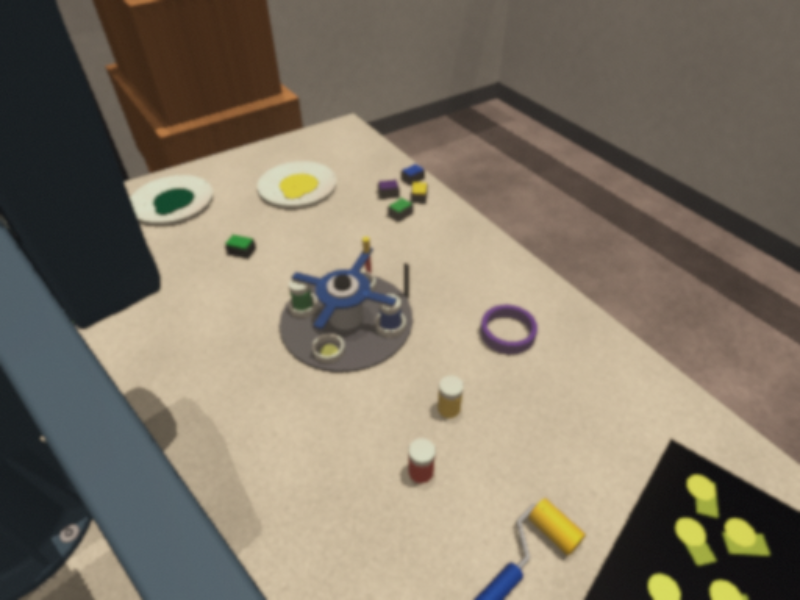

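The top view shows the carrier at (365,318), spares at (478,298) and (508,341), red post at (327,275) with the peg beside it, and the black post at (368,265). The empty pockets are upper-left (pocket0) and lower-right (pocket2). The side view shows yellow at (450,397) and red at (421,460). I'll measure next.

```bash
python3 - <<'E'
from h import *
z=np.load("top0.npz"); im,d=z["im"],z["d"]; P=cloud("top",d)
print("table z", np.median(P[300:330,110:140,2]) , np.median(P[100:120,300:400,2]))
def circ(mask,name):
    q=P[mask]; 
    (c,r)=cv2.minEnclosingCircle(q[:,:2].astype(np.float32)); print(name,len(q),q.mean(0).round(1),np.array(c).round(1),round(r,1))
Z=P[...,2]
v,u=np.mgrid[:384,:512]
def reg(u0,u1,v0,v1): return (u>=u0*.64)&(u<=u1*.64)&(v>=v0*.64)&(v<=v1*.64)
circ(reg(462,494,282,315)&(Z>52)&(Z<75),"spareY")
circ(reg(492,524,325,358)&(Z>52)&(Z<75),"spareR")
circ(reg(305,425,255,380)&(Z>4)&(Z<14),"disc")
hsv=cv2.cvtColor(im,cv2.COLOR_RGB2HSV)
circ(reg(305,425,255,380)&(Z>88)&(Z<105)&(hsv[...,2]<70),"knob")
circ(reg(320,350,262,290)&(Z>60)&(hsv[...,0]<8)&(hsv[...,1]>110),"red")
circ(reg(320,350,262,290)&(Z>85),"peg")
circ(reg(360,375,255,275)&(Z>50),"black")
crop=im[155:250,190:345]; save("crop1",cv2.resize(crop,None,fx=5,fy=5,interpolation=cv2.INTER_CUBIC))
E
```

```text
table z 1.5199927991054112 1.3683377307861313
spareY 89 [ 587.9 -180.    62.9] [ 588.  -179.9] 17.7
spareR 89 [ 492.9 -241.9   62.2] [ 493.  -242.4] 17.6
disc 2510 [547.6  65.6   8.4] [551.7  66.1] 190.8
knob 54 [552.6  72.   98.7] [583.8  92.1] 54.4
red 6 [639.9 146.6  82.4] [640.2 147. ] 3.9
peg 25 [620.6 120.7 155. ] [562.8  59.9] 115.8
black 10 [649.2  50.6 207.9] [578.9  16.4] 101.0
```

View pics/crop1.png

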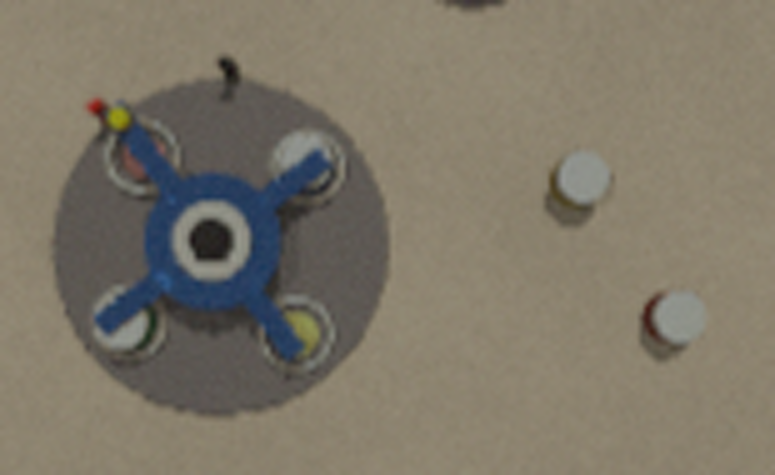

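The crop shows the knob at (211,240), peg (119,118), red post (96,107), black post (229,66) and the disc centre at about (221,246). Pocket0's floor is reddish and pocket2's is yellowish. Next I back-project these at their known heights.

```bash
cat >> h.py <<'E'
def ray(n,u,v,z):
    K,R,t=cal(n); o=-R.T@t; r=R.T@np.linalg.inv(K)@[u,v,1.]; return o+r*(z-o[2])/r[2]
E
python3 - <<'E'
from h import *
def C(x,y,z): return ray("top",(x+.5)/5-.5+190,(y+.5)/5-.5+155,z)[:2]
k=C(211,240,98); pts=dict(knob=k,peg=C(119,118,109),red=C(96,107,80),black=C(229,66,80),disc=C(221,246,8),y=C(582,179,62),r=C(679,319,62),p0=C(142,158,24),p2=C(298,334,24))
for n,p in pts.items():
    e=p-k; print(n,p.round(1),np.hypot(*e).round(1),np.degrees(np.arctan2(e[1],e[0])).round(1))
z=np.load("top0.npz"); im,d=z["im"],z["d"]; P=cloud("top",d); h=cv2.cvtColor(im,cv2.COLOR_RGB2HSV)
v,u=np.mgrid[:384,:512]; roi=(u>190)&(u<272)&(v>155)&(v<245)
# collar blue
m=roi&(h[...,0]>100)&(h[...,0]<125)&(h[...,1]>130)&(abs(P[...,2]-81)<6)
q=P[m]; print("collar",len(q),q.mean(0))
K,R,t=cal("top")
# grey disc fit by projecting the rim mask onto z=8
g=(roi&(P[...,2]>4.5)&(P[...,2]<120)).astype(np.uint8)
cs=max(cv2.findContours(g,0,1)[0],key=cv2.contourArea)[:,0]
w=np.array([ray("top",a,b,8)[:2] for a,b in cs]); 
for i in range(4):
    A=np.c_[2*w,np.ones(len(w))]; s=np.linalg.lstsq(A,(w**2).sum(1),rcond=None)[0]; rr=np.sqrt(s[2]+s[0]**2+s[1]**2); e=np.hypot(*(w-s[:2]).T)-rr; w=w[abs(e)<4]
print("disc fit",s[:2],rr,len(w))
E
```

```text
knob [549.6  69.6] 0.0 0.0
peg [630.  128.2] 99.4 36.1
red [640.8 147. ] 119.6 40.3
black [666.9  57.7] 117.8 -5.8
disc [549.5  69.4] 0.3 -127.9
y [ 588.3 -178.6] 251.2 -81.2
r [ 493.1 -241.1] 315.8 -100.3
p0 [610.9 122.6] 81.0 40.8
p2 [487.2  15.8] 82.4 -139.2
collar 490 [548.7179752   70.35772445  81.66149372]
disc fit [549.06319017  69.12773712] 116.5387471573244 186
```

Emit:
{"method": "apply_moves", "body": {"moves": "2.3 3.7 0 0.03;2.3 3.7 0 0.03;2.3 3.7 0 0.03;2.3 3.7 0 0.03;2.3 3.7 0 0.03;2.3 3.7 0 0.03;2.3 3.7 0 0.03;2.3 3.7 0 0.03", "gripper": 0.45}}

```text
time: 0.9
tool_pos: [400.3, -235.2, 245.1]
tool_rot: [-3.141, 0.0, 0.626]
ft_force: [1.3, -0.8, 0.6]
gripper_width: 38.2
```

Emit:
{"method": "apply_moves", "body": {"moves": "2.3 3.7 0 0;2.3 3.7 0 0;2.3 3.7 0 0;2.3 3.7 0 0;2.3 3.7 0 0;2.3 3.7 0 0;2.3 3.7 0 0;0 0 0 0"}}

```text
time: 1.7
tool_pos: [562.2, 26.4, 244.7]
tool_rot: [-3.14, -0.001, 0.63]
ft_force: [-0.4, 0.3, -1.4]
gripper_width: 38.3
```

```bash
python3 - <<'E'
from h import *
c=cal("wrist"); s=ctrl.sense(); im,d=ctrl.grab_frame("wrist"); np.savez("w1.npz",im=im,d=d,K=c[0],R=c[1],t=c[2])
print(s["tool_pos"],-c[1].T@c[2],c[0][0,0]); save("w1",cv2.resize(im,(800,600)))
for n,p in dict(knob=(549.4,69.6,98),peg=(630,128.2,109),red=(641.5,147.7,80),p0=(612,122.5,8),p2=(486.7,16.6,8),blk=(670,59.5,80)).items():
    q=c[0]@(c[1]@np.array(p)+c[2]); print(n,(q[:2]/q[2]*800/512).round(0))
E
```

```text
[562.1668023   26.37318729 244.7421525 ] [617.40621718  66.02851434 374.21604087] 312.9150742617312
knob [324. 253.]
peg [313.  59.]
red [303.  28.]
p0 [330. 115.]
p2 [352. 333.]
blk [464.  85.]
```

View pics/w1.png

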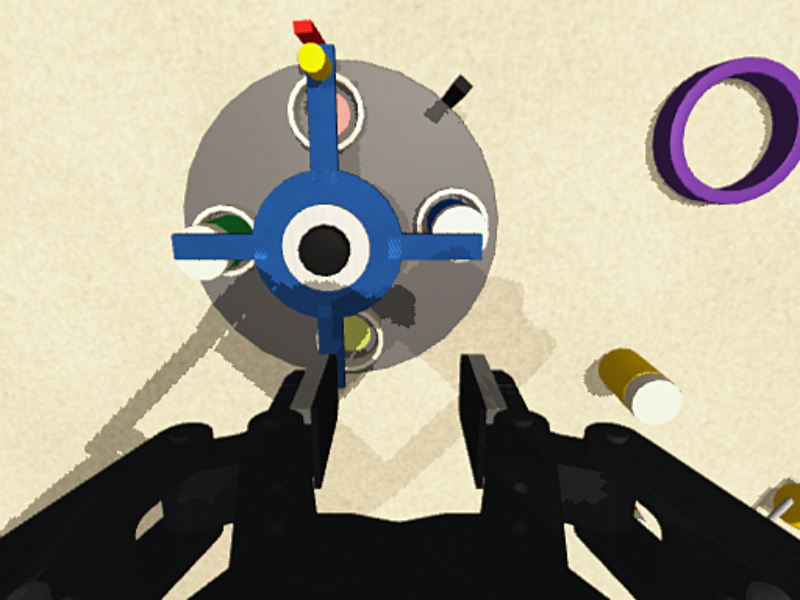

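The wrist view agrees with the estimates to about 2 mm: knob at (324,249), peg (313,58), red post top (303,27), black post (462,83). The spares' table area is clear. I'll go above the peg and lower the fingers around it.

Emit:
{"method": "apply_moves", "body": {"moves": "2.3 3.4 0 0;2.3 3.4 0 0;2.2 3.4 0 0;0 0 -4 0;0 0 -4 0;0 0 -3 0;0 0 -2 0;0 0 -1.3 0"}}

```text
time: 2.55
tool_pos: [627.3, 122.8, 99.7]
tool_rot: [-3.14, 0.003, 0.624]
ft_force: [-0.7, 0.5, 0.0]
gripper_width: 37.8
```

Emit:
{"method": "apply_moves", "body": {"moves": "0 0 0 0;0 0 0 0;0 0 0 0", "gripper": 0.27}}

```text
time: 2.85
tool_pos: [629.9, 123.8, 104.1]
tool_rot: [3.14, -0.002, 0.625]
ft_force: [0.5, -0.8, 0.2]
gripper_width: 22.8
```

```bash
python3 - <<'E'
from h import *
c=cal("wrist"); s=ctrl.sense(); im,d=ctrl.grab_frame("wrist"); 
print(s["time"],s["tool_pos"],s["gripper_width"],s["ft_force"],s["joint_velocities"].round(2)); save("w2",cv2.resize(im,(640,480)))
print(ctrl.sense()["tool_pos"])
E
```

```text
2.85 [629.92506446 123.81914985 104.0564393 ] 22.799558545009834 [ 0.46255741 -0.7971225   0.24745479] [ 0. -0.  0.  0. -0.  0.]
[629.92137476 123.92425694 104.05215019]
```

View pics/w2.png

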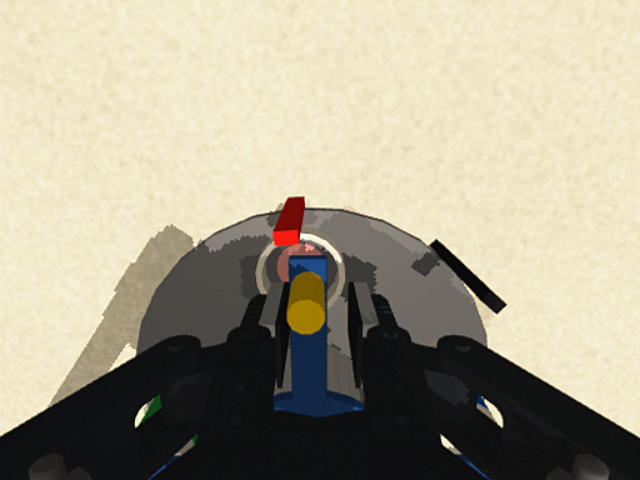

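The peg (305,300) sits between the fingers, nearer the left (counter-clockwise) one, which will push. Now the arc steps.

```bash
cat >> h.py <<'E'
O=np.array([549.4,69.6])
def arc(p0,a1,n,r=99.5,yaw0=None):
    e=p0[:2]-O; a0=np.degrees(np.arctan2(e[1],e[0])); A=np.radians(np.linspace(a0,a1,n+1)); Rr=np.linspace(np.hypot(*e),r,n+1)
    w=O+np.c_[Rr*np.cos(A),Rr*np.sin(A)]; print("a0",a0,"dA",np.diff(A)[0]); print((np.diff(w,axis=0)/10).round(2).tolist())
E
python3 - <<'E'
from h import *
arc(np.array([629.9,123.8]),-6,16)
E
```

```text
a0 33.95206412006178 dA -0.04358094136643553
[[0.24, -0.35], [0.23, -0.36], [0.21, -0.37], [0.2, -0.38], [0.18, -0.39], [0.16, -0.39], [0.14, -0.4], [0.13, -0.41], [0.11, -0.41], [0.09, -0.42], [0.07, -0.42], [0.05, -0.43], [0.04, -0.43], [0.02, -0.43], [-0.0, -0.43], [-0.02, -0.43]]
```

Emit:
{"method": "apply_moves", "body": {"moves": "0.24 -0.35 -0.2 -0.044;0.23 -0.36 0 -0.044;0.21 -0.37 0 -0.044;0.2 -0.38 0 -0.044;0.18 -0.39 0 -0.044;0.16 -0.39 0 -0.044;0.14 -0.4 0 -0.044;0.13 -0.41 0 -0.044"}}

```text
time: 3.7
tool_pos: [644.1, 93.8, 101.5]
tool_rot: [-3.142, -0.001, 0.271]
ft_force: [-1.6, 1.9, -0.9]
gripper_width: 23.3
```

Emit:
{"method": "apply_moves", "body": {"moves": "0.11 -0.41 0 -0.044;0.09 -0.42 0 -0.044;0.07 -0.42 0 -0.044;0.05 -0.43 0 -0.044;0.04 -0.43 0 -0.044;0.02 -0.43 0 -0.044;0 0 0 0"}}

```text
time: 4.4
tool_pos: [648.1, 67.9, 101.5]
tool_rot: [3.141, -0.002, 0.008]
ft_force: [-0.1, -0.1, 0.1]
gripper_width: 23.0
```

Emit:
{"method": "apply_moves", "body": {"moves": "0 -0.4 0 -0.044;-0.02 -0.4 0 -0.044;0 -0.2 0 0;0 0 0 0"}}

```text
time: 4.8
tool_pos: [647.9, 58.1, 101.1]
tool_rot: [3.142, -0.002, -0.078]
ft_force: [0.2, -0.1, 0.1]
gripper_width: 23.2
```

Emit:
{"method": "apply_moves", "body": {"moves": "-0.02 -0.2 0 0;0 -0.1 0 0;0 0 0 0"}}

```text
time: 5.1
tool_pos: [647.8, 57.5, 100.9]
tool_rot: [-3.138, -0.002, -0.078]
ft_force: [1.4, 9.6, 1.0]
gripper_width: 22.7
```

The stop is reached (9.6 N, peg at about y=62 as predicted). I'll back off, lift, and go above the yellow spare.

Emit:
{"method": "apply_moves", "body": {"moves": "0 0.4 0 0;0 0 3 0;0 0 4 0.1;0 0 4 0.14;-1.5 -5 1 0.14;-1.5 -5 0 0.14;-1.5 -5 0 0.14;-1.5 -4.5 0 0.12", "gripper": 0.7}}

```text
time: 5.9
tool_pos: [588.9, -129.8, 220.0]
tool_rot: [3.14, 0.0, 0.705]
ft_force: [0.3, -0.3, -0.7]
gripper_width: 59.8
```

Emit:
{"method": "apply_moves", "body": {"moves": "0 -4.2 0 0;0 0 0 0;0 0 0 0"}}

```text
time: 6.2
tool_pos: [589.3, -170.9, 219.6]
tool_rot: [-3.141, 0.0, 0.696]
ft_force: [0.1, 1.1, 0.1]
gripper_width: 59.8
```

```bash
python3 - <<'E'
from h import *
c=cal("wrist"); s=ctrl.sense(); im,d=ctrl.grab_frame("wrist"); print(s["tool_pos"],s["tool_rot"],s["gripper_width"])
save("w3",im); np.savez("w3.npz",im=im,d=d)
P=cloud("wrist",d,c); im2,d2=ctrl.grab_frame("top"); save("top3",im2); P2=cloud("top",d2)
for n,x,y in(("Y",588,-179.5),("R",493,-242)):
  for Q in(P,P2):
    m=(abs(Q[...,2]-62)<5)&(np.hypot(Q[...,0]-x,Q[...,1]-y)<30); q=Q[m]
    if len(q)>20: cc,r=cv2.minEnclosingCircle(q[:,:2].astype(np.float32)); print(n,len(q),q.mean(0).round(1),np.round(cc,1),round(r,1))
E
```

```text
[ 589.30272052 -170.93733102  219.60657208] [-3.14144500e+00  2.44814849e-04  6.96094228e-01] 59.84593091053398
Y 1088 [ 590.6 -178.3   62.6] [ 590.  -178.9] 17.9
R 862 [ 496.1 -240.4   62.4] [ 494.9 -241.3] 18.2
R 24 [ 497.9 -232.5   62.8] [ 494.5 -235. ] 14.3
```

Emit:
{"method": "apply_moves", "body": {"moves": "0 -0.8 -4 0;0 0 -4 0;0 0 -4 0;0 0 -3 0;0 0 -1.7 0;0 0 -0.7 0;0 0 0 0;0 0 0 0"}}

```text
time: 7.1
tool_pos: [590.9, -178.1, 47.4]
tool_rot: [3.139, -0.001, 0.699]
ft_force: [-0.1, 0.5, 1.1]
gripper_width: 59.6
```

Emit:
{"method": "apply_moves", "body": {"moves": "0 0 0 0;0 0 0 0;0 0 0 0;0 0 0 0;0 0 0 0;0 0 0 0", "gripper": 0}}

```text
time: 7.7
tool_pos: [590.8, -178.4, 47.6]
tool_rot: [3.139, -0.001, 0.698]
ft_force: [-0.2, 1.0, 5.9]
gripper_width: 34.5
```

Emit:
{"method": "apply_moves", "body": {"moves": "0 0 1 0;0 0 2 0;0 0 4 0;0 0 5 0;-1 2 0 0;-3 5 0 0;0 0 0 0"}}

```text
time: 8.4
tool_pos: [550.1, -110.3, 165.1]
tool_rot: [-3.136, 0.001, 0.701]
ft_force: [-1.0, -0.4, -0.7]
gripper_width: 34.2
```

```bash
python3 - <<'E'
from h import *
z=np.load("w1.npz"); im,d=z["im"],z["d"]; c=(z["K"],z["R"],z["t"]); P=cloud("wrist",d,c); h=cv2.cvtColor(im,cv2.COLOR_RGB2HSV)
def f(n,m):
    q=P[m]; print(n,len(q),q.mean(0).round(1),[np.round(x,1) for x in cv2.minEnclosingCircle(q[:,:2].astype(np.float32))])
Z=P[...,2]; v,u=np.mgrid[:384,:512]
f("knob",(abs(Z-98)<4)&(h[...,2]<60)&(np.hypot(P[...,0]-549,P[...,1]-69)<25))
f("colltop white",(np.hypot(P[...,0]-549,P[...,1]-69)<35)&(h[...,1]<40)&(h[...,2]>120)&(Z>70))
f("red",(h[...,0]<5)&(h[...,1]>200)&(abs(Z-80)<3)&(v<60))
f("peg",(h[...,0]>22)&(h[...,0]<34)&(h[...,1]>200)&(abs(Z-109)<4)&(v<80))
# cup rims via z~24 (fit circle)
for k in range(4):
    a=np.radians(40.2+90*k); p=O+82*np.array([np.cos(a),np.sin(a)])
    m=(abs(Z-24)<2.5)&(np.hypot(P[...,0]-p[0],P[...,1]-p[1])<32)&(h[...,1]<60); q=P[m][:,:2]
    s=np.linalg.lstsq(np.c_[2*q,np.ones(len(q))],(q**2).sum(1),rcond=None)[0]; print(k,p.round(1),len(q),s[:2].round(1),np.sqrt(s[2]+s[0]**2+s[1]**2).round(1))
s=ctrl.sense(); print(s["tool_pos"],s["gripper_width"],s["ft_force"])
E
```

```text
knob 804 [550.8  70.5  98.5] [array([550.2,  70.4]), np.float64(14.6)]
colltop white 1489 [551.4  71.2  86.9] [array([548.8,  70.8]), np.float64(26.9)]
red 95 [641.8 148.1  80.5] [array([641.8, 148.2]), np.float64(5.1)]
peg 268 [630.3 129.2 109.6] [array([630.4, 129.3]), np.float64(6.9)]
0 [612.  122.5] 410 [612.3 123.5] 23.8
1 [496.5 132.2] 228 [497.1 133.2] 23.7
2 [486.8  16.7] 198 [487.5  18.2] 23.8
3 [602.3   7. ] 236 [603.    8.5] 23.6
[ 550.05925985 -110.2789377   165.06260349] 34.17032773325156 [-1.02322016 -0.40264285 -0.7080538 ]
```

Emit:
{"method": "apply_moves", "body": {"moves": "-1.5 3.2 0 0;-1.5 3.2 0 0;-1.6 3.2 0 0;-1.65 3.2 0 0;0 0 0 0;0 0 -2 0;0 0 -2 0;0 0 -1 0"}}

```text
time: 9.2
tool_pos: [491.0, 12.6, 114.7]
tool_rot: [-3.141, 0.001, 0.698]
ft_force: [1.1, 0.0, -0.5]
gripper_width: 34.6
```

Emit:
{"method": "apply_moves", "body": {"moves": "0 0 0 0;0 0 0 0"}}

```text
time: 9.4
tool_pos: [491.8, 12.6, 116.2]
tool_rot: [3.141, -0.0, 0.698]
ft_force: [0.1, -0.6, -0.4]
gripper_width: 34.4
```

```bash
python3 - <<'E'
from h import *
s=ctrl.sense(); print(s["tool_pos"],s["tool_rot"])
im,d=ctrl.grab_frame("side"); q=proj("side",(487,17,40)); print(q)
x,y=q.astype(int); a=im[max(y-60,0):y+60,max(x-80,0):x+80]; save("s4",cv2.resize(a,None,fx=5,fy=5,interpolation=cv2.INTER_CUBIC))
E
```

```text
[491.83290938  12.59428852 116.17532859] [ 3.14132316e+00 -1.21956517e-04  6.97819744e-01]
[208.95618636 216.49208299]
```

View pics/s4.png

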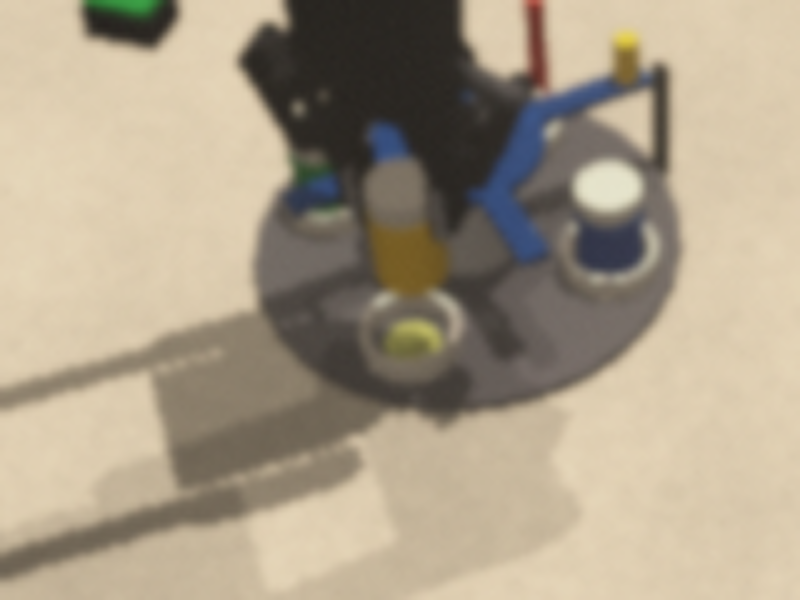

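The side crop shows the collar arm with its peg at the black post (660,75), and the yellow pot upright above the empty pocket2 at (412,335). I'll correct the xy position before lowering.

Emit:
{"method": "apply_moves", "body": {"moves": "-0.43 0.52 0 0;0 0 -1 0;0 0 -1 0;0 0 0 0;0 0 0 0"}}

```text
time: 9.95
tool_pos: [486.6, 18.3, 95.1]
tool_rot: [-3.141, 0.001, 0.698]
ft_force: [0.2, -0.7, -1.2]
gripper_width: 34.4
```

Emit:
{"method": "apply_moves", "body": {"moves": "0.07 -0.05 -1 0;0 0 -1 0;0 0 -0.5 0;0 0 -0.5 0;0 0 -0.4 0;0 0 0 0;0 0 0 0"}}

```text
time: 10.65
tool_pos: [487.9, 17.7, 61.7]
tool_rot: [3.142, -0.0, 0.698]
ft_force: [0.3, -0.0, -0.5]
gripper_width: 34.3
```

Emit:
{"method": "apply_moves", "body": {"moves": "0 0 -0.2 0;0 0 -0.2 0;0 0 -0.15 0;0 0 0 0;0 0 0 0"}}

```text
time: 11.15
tool_pos: [487.7, 17.8, 56.2]
tool_rot: [-3.141, 0.0, 0.698]
ft_force: [0.6, 0.5, -1.3]
gripper_width: 34.1
```

Emit:
{"method": "apply_moves", "body": {"moves": "0 0 -0.1 0;0 0 0 0;0 0 0 0"}}

```text
time: 11.45
tool_pos: [488.0, 17.8, 55.6]
tool_rot: [3.141, -0.0, 0.698]
ft_force: [-1.2, 0.3, 5.2]
gripper_width: 34.5
```

Emit:
{"method": "apply_moves", "body": {"moves": "0 0 -0.1 0;0 0 0 0;0 0 0 0"}}

```text
time: 11.75
tool_pos: [488.1, 17.8, 55.6]
tool_rot: [3.141, -0.0, 0.699]
ft_force: [-5.3, 0.9, 15.8]
gripper_width: 34.2
```

Contact comes exactly at the expected height (55.6), so the pot is on the floor. I'll release and lift.

Emit:
{"method": "apply_moves", "body": {"moves": "0 0 0.1 0;0 0 0 0;0 0 0 0;0 0 0 0", "gripper": 0.58}}

```text
time: 12.15
tool_pos: [487.6, 17.7, 54.9]
tool_rot: [-3.141, 0.0, 0.698]
ft_force: [-0.5, -0.2, -0.8]
gripper_width: 49.6
```

Emit:
{"method": "apply_moves", "body": {"moves": "0 0 1 0;0 0 2 0;0 0 3 0;0 0 4 0;0 0 4 0;0 -5 0 0;0 -5 0 0;0 -5 0 0"}}

```text
time: 12.95
tool_pos: [488.0, -133.6, 196.7]
tool_rot: [3.14, -0.001, 0.7]
ft_force: [0.2, -0.0, -0.7]
gripper_width: 49.2
```

Emit:
{"method": "apply_moves", "body": {"moves": "0 -5 0 0;0 -5 0 0;0.2 -2 0 0;0 0 0 0;0 0 0 0", "gripper": 0.7}}

```text
time: 13.45
tool_pos: [489.6, -251.6, 195.2]
tool_rot: [-3.14, -0.0, 0.698]
ft_force: [-0.1, 0.7, -0.5]
gripper_width: 60.1
```

```bash
python3 - <<'E'
from h import *
c=cal("wrist"); s=ctrl.sense(); im,d=ctrl.grab_frame("wrist"); print(s["tool_pos"],s["tool_rot"],s["gripper_width"])
P=cloud("wrist",d,c)
x,y=494,-241.5
m=(abs(P[...,2]-62)<5)&(np.hypot(P[...,0]-x,P[...,1]-y)<30); q=P[m]
print(len(q),q.mean(0).round(1),cv2.minEnclosingCircle(q[:,:2].astype(np.float32)))
im2,d2=ctrl.grab_frame("top"); Q=cloud("top",d2)
m=(np.hypot(Q[...,0]-487,Q[...,1]-17.5)<16)&(Q[...,2]<90); print("pocket2",m.sum(),np.percentile(Q[m][:,2],[10,50,90]),Q[m&(abs(Q[...,2]-70)<5)].mean(0))
E
```

```text
[ 489.58968418 -251.62072323  195.17150681] [-3.14048017e+00 -3.55960634e-04  6.97577080e-01] 60.06893790391887
1325 [ 495.2 -241.1   62.6] ((494.6947937011719, -241.42758178710938), 17.92426109313965)
pocket2 72 [66.79740695 70.39921319 74.33516398] [486.61334384  18.35735194  70.31410619]
```

The yellow cap is at z = 70.3, so it is seated. Next the red spare.

Emit:
{"method": "apply_moves", "body": {"moves": "0.53 1.03 0 0;0 0 -4 0;0 0 -4 0;0 0 -3 0;0 0 -2 0;0 0 -1.5 0;0 0 -0.3 0;0 0 0 0"}}

```text
time: 14.35
tool_pos: [495.5, -241.3, 47.4]
tool_rot: [-3.142, -0.0, 0.699]
ft_force: [0.3, 0.1, 0.2]
gripper_width: 59.4
```

Emit:
{"method": "apply_moves", "body": {"moves": "0 0 0 0;0 0 0 0"}}

```text
time: 14.55
tool_pos: [496.0, -242.5, 48.6]
tool_rot: [3.139, -0.001, 0.698]
ft_force: [-0.6, 0.4, 0.8]
gripper_width: 59.7
```

Emit:
{"method": "apply_moves", "body": {"moves": "0 0 0 0;0 0 0 0;0 0 0 0;0 0 0 0;0 0 0 0;0 0 0 0", "gripper": 0}}

```text
time: 15.15
tool_pos: [495.4, -242.3, 48.1]
tool_rot: [3.141, -0.0, 0.698]
ft_force: [-1.4, 1.4, 7.2]
gripper_width: 34.5
```

Emit:
{"method": "apply_moves", "body": {"moves": "0 0 1 0;0 0 2 0;0 0 4 0;0 0 5 0;0 0 3 0;0 0 0 0;1.2 3.6 0 0;1.2 3.6 0 0"}}

```text
time: 15.95
tool_pos: [518.7, -169.8, 197.0]
tool_rot: [-3.141, 0.0, 0.695]
ft_force: [0.5, 0.4, -1.4]
gripper_width: 34.6
```

Emit:
{"method": "apply_moves", "body": {"moves": "1.17 3.66 0 0;1.17 3.66 0 0;1.17 3.66 0 0;1.17 3.66 0 0;1.17 3.66 0 0;1.17 3.66 0 0;1.17 3.66 0 0;1.17 3.66 0 0"}}

```text
time: 16.75
tool_pos: [612.3, 124.4, 196.3]
tool_rot: [-3.141, 0.001, 0.698]
ft_force: [0.9, 0.4, -0.4]
gripper_width: 34.6
```

Emit:
{"method": "apply_moves", "body": {"moves": "0 0 0 0;0 0 0 0;0 0 0 0"}}

```text
time: 17.05
tool_pos: [612.0, 122.0, 196.4]
tool_rot: [-3.141, 0.001, 0.698]
ft_force: [-0.1, -0.1, -0.6]
gripper_width: 34.6
```

Emit:
{"method": "apply_moves", "body": {"moves": "0.03 0.1 -3 0;0 0 -3 0;0 0 -2 0;0 0 -1.5 0;0 0 0 0;0 0 0 0"}}

```text
time: 17.65
tool_pos: [613.4, 123.2, 102.8]
tool_rot: [3.141, -0.0, 0.697]
ft_force: [-0.1, -0.2, 0.1]
gripper_width: 34.6
```

Emit:
{"method": "apply_moves", "body": {"moves": "-0.08 0 -1 0;0 0 -1 0;0 0 -0.8 0;0 0 -0.5 0;0 0 -0.5 0;0 0 -0.3 0;0 0 0 0;0 0 0 0"}}

```text
time: 18.45
tool_pos: [612.3, 123.9, 61.3]
tool_rot: [3.141, -0.0, 0.698]
ft_force: [-0.0, 0.7, -0.0]
gripper_width: 34.5
```

Emit:
{"method": "apply_moves", "body": {"moves": "0 -0.04 -0.2 0;0 0 -0.2 0;0 0 -0.1 0;0 0 0 0;0 0 0 0"}}

```text
time: 18.95
tool_pos: [612.2, 123.5, 56.2]
tool_rot: [3.142, -0.0, 0.698]
ft_force: [-0.3, 0.3, -0.4]
gripper_width: 34.4
```

Emit:
{"method": "apply_moves", "body": {"moves": "0 0 -0.1 0;0 0 0 0;0 0 0 0"}}

```text
time: 19.25
tool_pos: [612.4, 123.6, 56.2]
tool_rot: [3.141, -0.0, 0.698]
ft_force: [-2.6, 1.3, 6.6]
gripper_width: 34.2
```

Emit:
{"method": "apply_moves", "body": {"moves": "0 0 -0.05 0;0 0 0 0"}}

```text
time: 19.45
tool_pos: [612.5, 123.6, 56.2]
tool_rot: [3.141, -0.0, 0.698]
ft_force: [-4.2, 0.1, 10.1]
gripper_width: 34.4
```

Emit:
{"method": "apply_moves", "body": {"moves": "0 0 0.1 0;0 0 0 0;0 0 0 0;0 0 0 0", "gripper": 0.58}}

```text
time: 19.85
tool_pos: [612.1, 123.4, 55.4]
tool_rot: [-3.141, 0.0, 0.698]
ft_force: [0.4, -0.4, -0.1]
gripper_width: 49.4
```

Emit:
{"method": "apply_moves", "body": {"moves": "0 0 1 0;0 0 2 0;0 0 3 0;0 0 4 0;0 0 2 0;0 0 0 0;0 0 0 0"}}

```text
time: 20.55
tool_pos: [612.2, 123.5, 176.1]
tool_rot: [3.141, -0.001, 0.698]
ft_force: [0.3, 0.4, -0.6]
gripper_width: 49.7
```

```bash
python3 - <<'E'
from h import *
c=cal("wrist"); s=ctrl.sense(); im,d=ctrl.grab_frame("wrist"); print(s["tool_pos"],s["tool_rot"],s["gripper_width"])
P=cloud("wrist",d,c); save("w5",cv2.resize(im,(640,480)))
for n,p in dict(p0=(612.3,123.3),p3=(603,8.3)).items():
    m=(np.hypot(P[...,0]-p[0],P[...,1]-p[1])<24)&(abs(P[...,2]-70)<6); q=P[m]; print(n,len(q),q.mean(0).round(1) if len(q) else 0)
h=cv2.cvtColor(im,cv2.COLOR_RGB2HSV)
m=(h[...,0]>22)&(h[...,0]<34)&(h[...,1]>200)&(abs(P[...,2]-109)<5); q=P[m]; print("peg",len(q),q.mean(0) if len(q) else 0)
E
```

```text
[612.22233809 123.45748138 176.08497664] [ 3.14103598e+00 -6.54776958e-04  6.98312995e-01] 49.723932223317625
p0 1593 [612.8 124.6  70.6]
p3 50 [619.   11.6  67.9]
peg 328 [649.44517511  63.30613193 109.34605812]
```

View pics/w5.png

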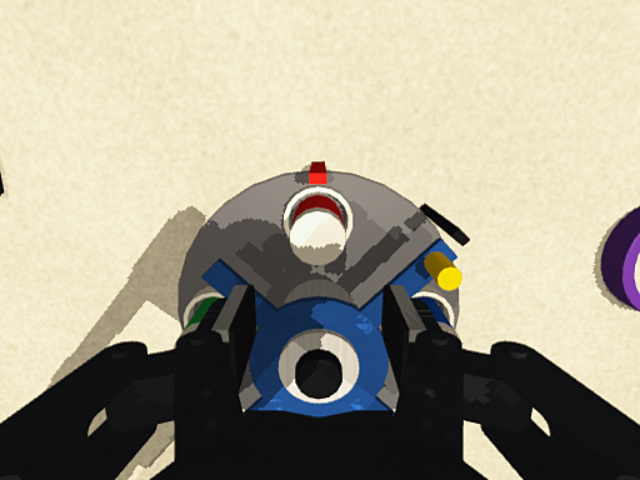

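The red cap is at z = 70.6 in pocket0 (320,235), the peg is still at the open post (450,278), and the red post is at (318,175). Now back to the peg with the jaw tangential.

Emit:
{"method": "apply_moves", "body": {"moves": "0.7 -1 0 -0.13;0.6 -1 0 -0.13;0.6 -1 0 -0.13;0.6 -1 0 -0.13;0.6 -1 0 -0.13;0.64 -1.05 0 -0.13;0 0 0 0;0 0 0 0", "gripper": 0.45}}

```text
time: 21.4
tool_pos: [648.6, 63.1, 173.9]
tool_rot: [-3.141, 0.003, -0.079]
ft_force: [-0.6, 1.1, -0.0]
gripper_width: 38.6
```

Emit:
{"method": "apply_moves", "body": {"moves": "0.1 0 -2.5 0;0 0 -2 0;0 0 -1.8 0;0 0 -1 0;0 0 0 0;0 0 0 0"}}

```text
time: 22.0
tool_pos: [650.7, 63.3, 103.1]
tool_rot: [-3.142, -0.0, -0.081]
ft_force: [-0.1, 0.7, 0.2]
gripper_width: 38.3
```

Emit:
{"method": "apply_moves", "body": {"moves": "0 0 0 0;0 0 0 0;0 0 0 0", "gripper": 0.2}}

```text
time: 22.3
tool_pos: [651.1, 62.9, 103.6]
tool_rot: [-3.142, -0.001, -0.082]
ft_force: [-0.3, 0.4, 0.4]
gripper_width: 16.7
```

```bash
sed -i 's/^O=.*/O=np.array([550.1,70.5])/' h.py; python3 - <<'E'
from h import *
arc(np.array([651,63]),37.5,16,100)
E
```

```text
a0 -4.251036147135414 dA 0.04554331543041755
[[0.02, 0.46], [-0.0, 0.46], [-0.03, 0.46], [-0.05, 0.46], [-0.07, 0.45], [-0.09, 0.45], [-0.11, 0.45], [-0.13, 0.44], [-0.15, 0.43], [-0.17, 0.43], [-0.19, 0.42], [-0.21, 0.41], [-0.22, 0.4], [-0.24, 0.39], [-0.26, 0.38], [-0.27, 0.36]]
```

Emit:
{"method": "apply_moves", "body": {"moves": "0.02 0.46 0 0.046;0 0.46 0 0.046;-0.03 0.46 0 0.046;-0.05 0.46 0 0.046;-0.07 0.45 0 0.046;-0.09 0.45 0 0.046;-0.11 0.45 0 0.046;-0.13 0.44 0 0.046"}}

```text
time: 23.1
tool_pos: [646.8, 98.9, 103.5]
tool_rot: [3.14, -0.002, 0.288]
ft_force: [1.3, -1.1, -0.5]
gripper_width: 16.9
```

Emit:
{"method": "apply_moves", "body": {"moves": "-0.15 0.43 0 0.046;-0.17 0.43 0 0.046;-0.19 0.42 0 0.046;-0.21 0.41 0 0.046;-0.22 0.4 0 0.046;-0.24 0.39 0 0.046;-0.26 0.38 0 0.046;0 0 0 0"}}

```text
time: 23.9
tool_pos: [631.9, 128.1, 103.3]
tool_rot: [3.141, -0.001, 0.609]
ft_force: [0.3, 0.3, 0.7]
gripper_width: 17.4
```

Emit:
{"method": "apply_moves", "body": {"moves": "0 0 0 0;0 0 0 0"}}

```text
time: 24.1
tool_pos: [631.5, 127.7, 102.7]
tool_rot: [-3.141, 0.0, 0.607]
ft_force: [-0.7, 0.5, 0.7]
gripper_width: 17.5
```

```bash
cat > peg.py <<'E'
from h import *
c=cal("wrist"); s=ctrl.sense(); im,d=ctrl.grab_frame("wrist"); P=cloud("wrist",d,c); h=cv2.cvtColor(im,cv2.COLOR_RGB2HSV); Z=P[...,2]
save("p%d"%(s["time"]*100),cv2.resize(im,(640,480)))
ang=lambda p:np.degrees(np.arctan2(p[1]-O[1],p[0]-O[0])).round(2)
def f(n,m):
    q=P[m]
    if len(q): cc=np.array(cv2.minEnclosingCircle(q[:,:2].astype(np.float32))[0]); print(n,len(q),q.mean(0).round(1),cc.round(1),ang(q.mean(0)),ang(cc))
f("peg",(h[...,0]>20)&(h[...,0]<34)&(h[...,1]>180)&(abs(Z-109)<4))
f("red",(h[...,0]<5)&(h[...,1]>200)&(abs(Z-80)<3)&(np.hypot(P[...,0]-642,P[...,1]-148)<15))
f("knob",(abs(Z-98)<4)&(h[...,2]<60)&(np.hypot(P[...,0]-550,P[...,1]-70)<22))
f("arm",(h[...,0]>100)&(h[...,0]<125)&(h[...,1]>130)&(abs(Z-81)<4)&(np.hypot(*(P[...,:2]-O).transpose(2,0,1))>60)&(np.hypot(P[...,0]-626,P[...,1]-135)<60))
print(s["tool_pos"],ang(s["tool_pos"]),s["tool_rot"][2],s["ft_force"])
E
python3 peg.py
```

```text
peg 806 [633.6 127.1 109.3] [632.7 126.9] 34.17 34.33
red 260 [642.5 148.9  80.5] [642.1 148.7] 40.33 40.39
arm 1259 [619.2 117.6  81.6] [621.3 118.3] 34.28 33.88
[631.53811069 127.73066882 102.72085889] 35.1 0.6072651522314405 [-0.73169542  0.45914944  0.74667568]
```

Emit:
{"method": "apply_moves", "body": {"moves": "-0.2 0.29 0 0.036;-0.21 0.28 0 0.035;-0.23 0.28 0 0.035;0 0 0 0;0 0 0 0"}}

```text
time: 24.65
tool_pos: [625.2, 136.3, 102.6]
tool_rot: [-3.141, 0.0, 0.713]
ft_force: [0.3, -1.2, -0.0]
gripper_width: 17.1
```

```bash
python3 peg.py
```

```text
peg 813 [627.1 135.8 109.3] [626.5 135.3] 40.27 40.31
red 250 [642.4 149.2  80.5] [642.3 149. ] 40.45 40.42
arm 1243 [613.8 124.7  81.6] [615.7 125.8] 40.41 40.1
[625.17311725 136.27267314 102.63159928] 41.22 0.7129636489546112 [ 0.32627668 -1.16184917 -0.01538735]
```

The peg is at 40.3° and the red post at 40.4°, so they line up. I'll release and back away.

Emit:
{"method": "apply_moves", "body": {"moves": "0 0 0 0;0 0 0 0;0 0 0 0;0 0 2 0;0 0 4 0;0 0 4 0;0 0 4 0;0 0 2 0", "gripper": 0.4}}

```text
time: 25.5
tool_pos: [626.7, 136.5, 267.5]
tool_rot: [3.138, -0.005, 0.714]
ft_force: [0.1, 0.1, 0.6]
gripper_width: 34.4
```

Emit:
{"method": "apply_moves", "body": {"moves": "-2.5 -3 0 0;-2.5 -3 0 0;-2.5 -3 0 0;-1 -2 0 0;0 0 0 0;0 0 0 0"}}

```text
time: 26.1
tool_pos: [540.4, 26.2, 263.1]
tool_rot: [3.141, -0.001, 0.713]
ft_force: [0.6, 0.6, -0.4]
gripper_width: 34.5
```

```bash
python3 peg.py; python3 - <<'E'
from h import *
c=cal("wrist"); im,d=ctrl.grab_frame("wrist"); P=cloud("wrist",d,c); h=cv2.cvtColor(im,cv2.COLOR_RGB2HSV)
save("w9",cv2.resize(im,(640,480)))
im,d=ctrl.grab_frame("side"); x,y=proj("side",(550,70,40)).astype(int); save("s9",cv2.resize(im[y-60:y+60,x-80:x+80],None,fx=5,fy=5,interpolation=cv2.INTER_CUBIC))
E
```

```text
peg 256 [625.8 134.4 109.5] [625.8 135.1] 40.14 40.46
red 15 [640.3 146.5  78.8] [640.  146.9] 40.11 40.35
knob 742 [550.3  70.5  98.5] [549.8  70.6] 8.19 149.87
arm 749 [610.9 121.2  81.6] [615.3 125.9] 39.82 40.38
[540.42301055  26.22733731 263.06530783] -102.33 0.7129416648717426 [ 0.60198165  0.63560169 -0.37791864]
```

View pics/w9.png

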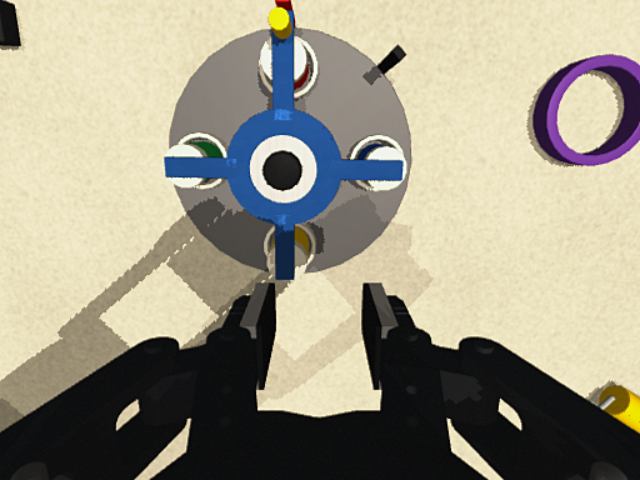

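View pics/s9.png

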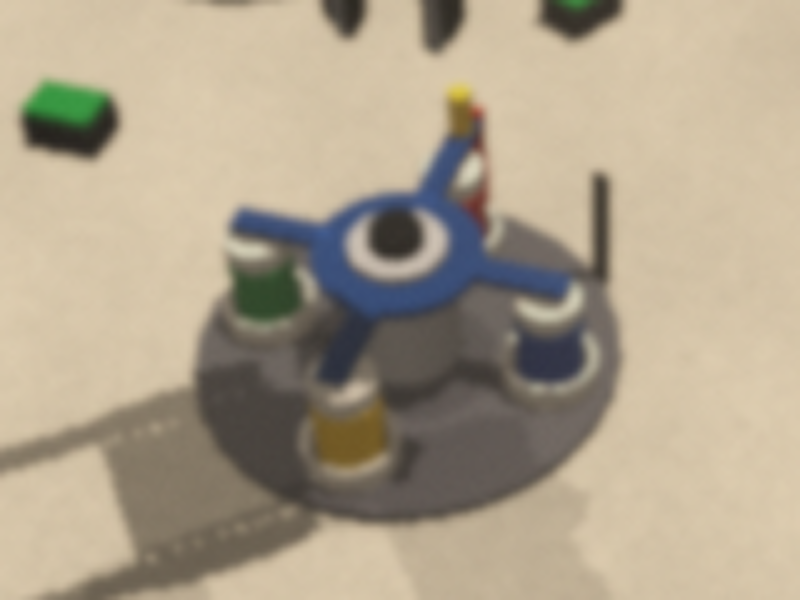

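The wrist view shows the long arm and peg (281,22) in line with the red post (285,5), with an arm over each cap. The side view shows all four pots upright in their cups and the gripper clear of everything. Handing in.

```bash
python3 -c "
from rig import ctrl
print(ctrl.sign_off())"
```

```text
the job is handed in; nothing more can be done
None
```

The job is done and handed in at about 26 s of the 72 s allowed.

- **Opening the collar:** I swung it by the peg to the open stop. It pressed back with 9.6 N there, and pictures showed the peg at the black post.
- **Placing the pots:** The yellow spare went into pocket2 and the red one into pocket0, matching their coloured floors. Each was lowered until it met the floor at the expected height, then released. Depth readings put the cap tops at 70.3 and 70.6 mm, against the expected 70 mm.
- **Closing the collar:** The long arm now points at the red post, with both at about 40.3° in the wrist camera (within about 0.1–0.2°). After I let go and moved away, the last pictures showed an arm over every cap, all four pots upright in their cups, and the gripper clear of everything.

The top and wrist cameras differed by 1–2 mm on positions, which is within their calibration; no check failed. The arm never went near the roller, tape or stamp, but I did not re-measure where they stand.

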